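# Roll the parts box to the end stop and weigh it

### The arm

A 7-joint arm with a two-finger parallel gripper is mounted at the origin on the work surface. World frame = base frame: x ahead of the robot, y to its left, z up, the work surface at z = 0. Lengths are in m, angles in rad, forces in N, time in s.
With the tool pointing down it reaches from about 0.4 to 0.85 m from the base axis. Payload 10.4 kg.
Tool frame: the origin (TCP) lies between the finger pads; the fingertips stand tip_extent ahead of it and the grasp point (between the pads) lies 2 mm behind it (tip_extent is the distance from the TCP to the fingertips, in m); z points along the fingers, y is the direction in which the jaws open and shut (so a half turn about z gives the same grasp; the last joint's range is limited). The gripper opens to 87 mm and grips with 3 to 60 N. Pads are 19 mm wide; open, the fingers measure 117 mm over their backs; the gripper's body (75 mm by 190 mm) begins 51 mm behind the grasp point.
Start: joints at [-1.301, 0.332, -0.065, 1.46, 0.022, 1.35, -0.088], TCP at [0.18, 0.598, 0.24] pointing down, gripper open.
Joint ranges: [-2.6, 2.6], [-0.5, 2.12], [-1.47, 1.34], [0.16, 2.42], [-1.27, 4.41], [0.06, 2.06], [-2.6, 2.6]. Speed limits (rad/s): [2.22, 2.22, 2.79, 2.79, 3.14, 3.14, 3.14].

### API

Orientations are given as a unit quaternion [x, y, z, w].
In Python, from bench import read_state, camera, camera_params, close_job, tip_extent gives the robot as it stands. The module is installed in compiled form; this text tells all that it offers.
- The arm moves only by the tool send_rows, never from a script. Its argument "steps" is a list of rows, each a list of 7 numbers: the turn, a rotation vector about the tool's x, y, z in degrees, then the shift along the tool's x, y, z in m, then the gripper's target within -1 to 1 (shut at 1, half-way at 0, fully open at -1). In form: [[ax, ay, az, x, y, z, jaw], ...]. A call has exactly 10 rows; each row shifts and turns the pose as measured when the row begins, along the tool's axes as they then stand; what a row does not reach is not made up. A row lasts 1/10 s, in which the tool goes at most 50 mm and 8.59 degrees, less where a joint would pass 70% of its speed; a pose out of reach is approached as far as the arm can. A call with a gripper value outside its range is refused whole. The fingers move at their own pace and stop on an object; "force" is the grip in N (left out, the last holds). Time passes only in rows, so rows that do not move let the fingers close, or fill a call up. It gives the time, the measured TCP pose, the force and the opening at its end, in the units of the state.
- read_state(): the state, without advancing time (a new reading comes with each control period).
- camera(name): name is "scene" or "top" or "wrist"; returns (picture, depth): 480x640x3 uint8, blue, green, red; 480x640 float32, m along the optical axis (not along the pixel's ray), 0 where there is no reading.
- camera_params(name): a dict with "camera_matrix" (3x3 intrinsics, pixels), "world_from_camera" (4x4, takes a point from camera to world coordinates). Camera axes: x right, y down, z forward; pixel columns grow to the right and rows downward; lengths in m; the calibration is good to about 2 mm. A picture is of the moment at which its call begins: read the wrist's pose just before it. camera_params takes no time and is no camera call; for the wrist camera it gives the pose at the moment of the call.
- close_job(): hands the job in, once; it reports no verdict.
The state is a dict: "time": time; "joint_positions": joint angles; "joint_vel": joint speeds; "joint_torque": joint torques, N m; "ee_pos": TCP position; "eef_rot": TCP orientation; "ft_force": force on the tool from outside, world axes, zero at the start; "torque": the same for the moment, N m; "width": finger opening in m.
Only numpy, scipy, OpenCV 4.12 (cv2) and the standard library are available. Lean on these libraries where they do the work, as an engineer would, in place of code of your own. Each camera call takes 0.05 s, during which the arm holds its last target.

### The job

Roll the long parts box along the banked roller track until you feel it come up against the rubber pad of the end stop, and keep it lightly pressed there for about half a second; do not lift it off the rollers before that and do not ram the stop. Then lift it off the track and set it down gently, upright, in the middle of the scale's plate with its length along the plate's length, and let go. Leave the short box and everything else on the bench where it is.

Things in the scene. Friction and masses are not known exactly. Their poses are not given: they have to be found in the camera images.
- box_center (a point): centre (half-way up) of the long grey plastic parts box with white top and black latches: 60 mm wide (its x), 120 mm long (its y, along the track), 70 mm high (its z), 0.3 to 0.65 kg. It stands on the rollers of the track and leans 28 degrees with them, towards the robot, so its walls are square to the rollers.
- bed: the fixed roller bed: 19 free-turning steel rollers over 530 mm, between aluminium side channels 72 mm apart that stand 8 mm above the rollers. Level lengthwise, the box rolls with under 2 N; banked 28 degrees, low side to the robot. Origin in the plane of the roller tops, mid-width, mid-length, 85 mm above the bench; x across, uphill away from the robot; y along the bed, away from the end stop; z square out of the rollers.
- stop: end stop at the bed's -y end. The steel clamp (92 wide, 48 mm high) has its origin in the roller plane at bed y = -280 mm, axes as the bed. Ahead of it on a rod is a rubber-faced pad, 6 to 46 mm above the rollers. The rod is set differently each time: the pad's face is 43 to 113 mm from this origin in +y, not among the readings; find it by touch or eye. It springs in 1 mm per 1.5 N, 16 mm at most.
- scale_plate (a point): centre of the top of the bench scale's level steel plate, 120 mm (x) by 175 mm (y), 45 mm above the bench; axes as the scale, z up. Its grey body (145 x 195 mm) is lower than the plate; fixed. The plate gives about 1 mm per 4 N, 5 mm at most. A divided white parts tray of the same outline, 34 mm high, stands in the other place in front of the track; the two may be swapped.
- shortbox: the other, short grey plastic box (62 mm across the track, 62 mm long, 52 mm high) waiting on the rollers behind the long box, with a free gap of 50 to 140 mm between the two; leave it. Origin at the middle of its underside
- tape: yellow tape measure, 34 x 66 x 62 mm, standing on the bench between scale and tray; leave it. Origin at the middle of its underside
- woodblock: pale wooden block 90 x 100 x 50 mm on the bench; leave it
- screwdriver: screwdriver lying on the bench; leave it
- wrench: wrench lying behind the track; leave it
- jar: amber glass jar 64 mm wide, 85 mm high, standing behind the track; leave it
- mug: white mug 80 mm wide, 90 mm high; leave it

How it is judged:
On the way, in this order (a step that is already met when the one before it is completed fails the run):
1. the box, still on the rollers, is pressed against the end stop's pad with at least 2 N for 0.2 s (contact force between stop and box above 2 N and z of box_center in the frame of bed between 0.025 and 0.047 m and angle between the z axis of box and the z axis of bed, either way round below 0.12 rad), for 0.2 s.
2. the box is lifted clear of the rollers (by 40 mm) (z of box_center in the frame of bed above 0.075 m), for 0.05 s.
At the end, for the whole second after the job is handed in: The long box stands upright (within 0.08 rad) and at rest on the scale's plate, its centre within 25 mm of the plate's centre, its length along the plate's length within 0.17 rad (either way round), released (horizontal distance between box_center and scale_plate below 0.025 m and z of box_center in the frame of scale_plate between 0.03 and 0.04 m and angle between box's own z axis and vertical below 0.08 rad and angle between the y axis of box and the y axis of scale_plate, either way round below 0.17 rad and contact force between scale and box above 1.5 N and linear speed of box below 0.02 m/s); the robot touches nothing.
It fails at once if the box is lifted off the rollers before it has reached the stop's end of the track (z of box_center in the frame of bed between 0.055 and 0.085 m and y of box_center in the frame of bed above -0.07 m and x of box_center in the frame of bed between -0.05 and 0.05 m).
It fails at once if the box is rammed against the end stop (more than 35 N) (contact force between stop and box above 35 N).
It fails at once if the box is dropped or driven on to the scale (more than 60 N) (contact force between scale and box above 60 N).
It fails at once if something else on the bench is shifted by more than 25 mm (distance of any of shortbox, tape, woodblock, screwdriver, wrench, jar, mug from where it was at the start of the episode above 0.025 m).
It also fails if it takes over 50 s, if anything falls off the work surface, if the arm or the gripper's body presses on something with over 40 N, if the wrist force passes 120 N, or if a joint passes its speed limit or range.

## Working session

There is one attempt and no reset: what is moved stays moved. The work goes in short steps, Python scripts to look and compute and a tool call to move; the robot and the scene stay as the last step left them, time stands still between calls to the robot, and variables do not carry over. Pictures are saved under pics/ and viewed, and the job is handed in when it is done.

Besides the shell and the picture viewer there is one more tool, called as a command line: name --pt "numbers of a row" for each row, then --argument value for the rest. send_rows: Moves the arm, as the interface text tells. Its arguments: {"type":"object","properties":{"steps":{"type":"array"},"force":{"type":"number"}},"required":["steps"]}

```bash
mkdir -p pics
python3 - <<'E'
from bench import *
import cv2,numpy as np
s=read_state();print(s);print(tip_extent)
for n in("scene","top","wrist"):
    p=camera_params(n);im,d=camera(n);cv2.imwrite(f"pics/{n}0.png",im);np.save(f"pics/{n}0.npy",d)
    print(n,np.round(p["camera_matrix"],1).tolist(),np.round(p["world_from_camera"],3).tolist())
E
```

```text
{'time': 0.0, 'joint_positions': array([-1.30063029,  0.33288809, -0.06471144,  1.46094854,  0.02162108,
        1.34991844, -0.08850921]), 'joint_vel': array([-8.30883661e-04, -1.28716258e-03, -3.42416213e-04, -2.46742483e-04,
        6.23956813e-05,  4.19467451e-04,  1.26212340e-03]), 'joint_torque': array([-5.92360830e-04, -6.23257613e+01,  2.42740178e-02, -3.89897525e+01,
       -6.13807468e-02,  3.96725116e-02,  1.41967926e-04]), 'ee_pos': array([0.18027372, 0.59804648, 0.23874039]), 'eef_rot': array([ 1.45847211e-01,  9.89306855e-01, -7.30186548e-04, -6.43691489e-05]), 'ft_force': array([-0.41452845,  0.08552494,  0.16592924]), 'torque': array([ 0.01859811, -0.00928393,  0.02830179]), 'width': 0.08727603067047592}
0.017
scene [[590.8, 0.0, 323.4], [0.0, 590.8, 234.4], [0.0, 0.0, 1.0]] [[0.492, 0.617, -0.615, 1.589], [0.871, -0.351, 0.345, -0.545], [-0.003, -0.705, -0.71, 1.246], [0.0, 0.0, 0.0, 1.0]]
top [[552.9, 0.0, 321.9], [0.0, 552.9, 234.4], [0.0, 0.0, 1.0]] [[-0.026, -0.99, 0.142, 0.393], [-1.0, 0.027, 0.006, 0.007], [-0.01, -0.142, -0.99, 1.644], [0.0, 0.0, 0.0, 1.0]]
wrist [[344.3, 0.0, 316.2], [0.0, 344.3, 234.0], [0.0, 0.0, 1.0]] [[0.289, 0.924, 0.252, 0.112], [0.957, -0.278, -0.079, 0.619], [-0.003, 0.264, -0.965, 0.383], [0.0, 0.0, 0.0, 1.0]]
```

View pics/scene0.png

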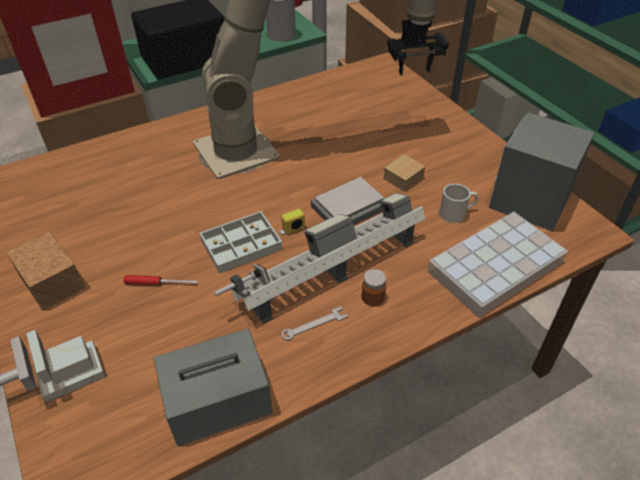

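View pics/top0.png

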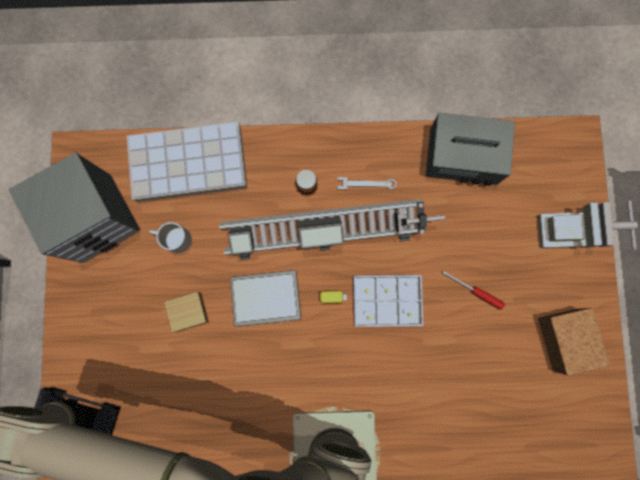

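View pics/wrist0.png

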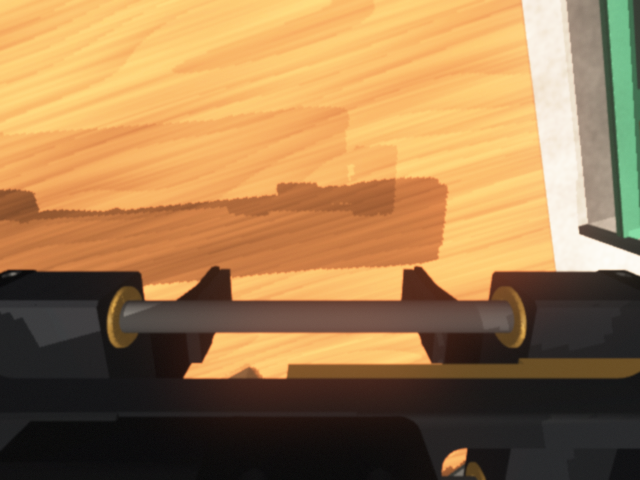

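The top view has the short box at (240,241), the long box at (320,233), the stop pad near (405,222), the scale at (265,298) and the tray at (388,300). The scale is on the left, at +y. Next I measure with depth.

```bash
cat > h.py <<'E'
import numpy as np,cv2
from bench import *
def cloud(n,d):
    p=camera_params(n);K=p["camera_matrix"];T=p["world_from_camera"]
    v,u=np.mgrid[0:480,0:640]
    P=np.stack([(u-K[0,2])/K[0,0]*d,(v-K[1,2])/K[1,1]*d,d],-1)
    return P@np.asarray(T)[:3,:3].T+np.asarray(T)[:3,3]
E
python3 - <<'E'
from h import *
im=cv2.imread("pics/top0.png");P=cloud("top",np.load("pics/top0.npy"))
for u,v in [(320,233),(240,241),(265,298),(388,300),(405,222),(331,297),(305,180),(184,310),(400,222),(410,222),(420,218)]:
    print(u,v,P[v,u].round(3))
cv2.imwrite("pics/z1.png",cv2.resize(im[190:335,210:450],None,fx=3.3,fy=3.3,interpolation=2))
s=cv2.imread("pics/scene0.png");cv2.imwrite("pics/z2.png",cv2.resize(s[170:320,190:440],None,fx=3.2,fy=3.2,interpolation=2))
E
```

```text
320 233 [0.611 0.022 0.152]
240 241 [0.598 0.244 0.129]
265 298 [0.442 0.186 0.043]
388 300 [ 0.427 -0.169  0.032]
405 222 [ 0.64  -0.216  0.116]
331 297 [ 0.439 -0.004  0.06 ]
305 180 [0.779 0.062 0.075]
184 310 [0.414 0.418 0.05 ]
400 222 [ 0.639 -0.201  0.129]
410 222 [ 0.639 -0.23   0.121]
420 218 [ 0.649 -0.257  0.128]
```

View pics/z1.png

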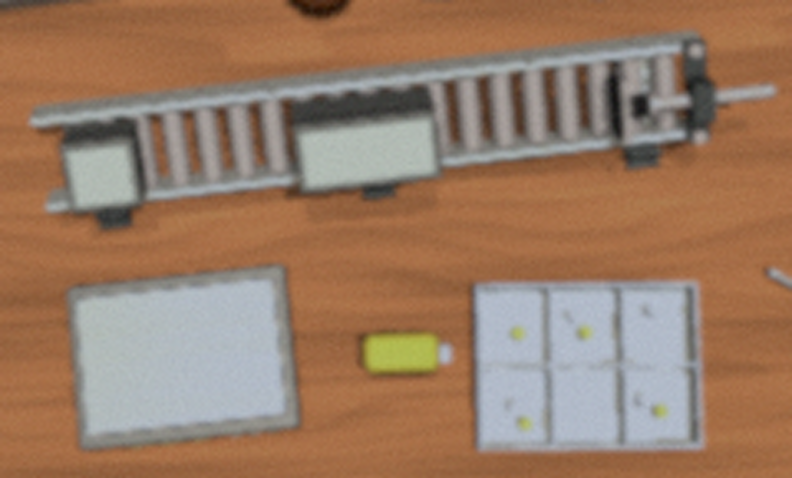

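View pics/z2.png

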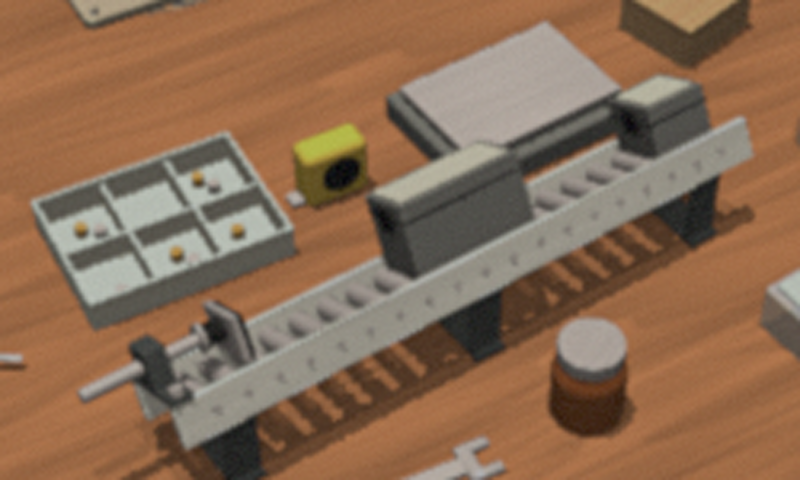

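Run:
```python
from h import *
im=cv2.imread("pics/top0.png");P=cloud("top",np.load("pics/top0.npy"))
hsv=cv2.cvtColor(im,cv2.COLOR_BGR2HSV)
white=((hsv[...,1]<45)&(hsv[...,2]>165)).astype(np.uint8)
n,l,st,c=cv2.connectedComponentsWithStats(white)
for name,(u,v) in dict(long=(320,235),short=(240,243),scale=(265,298)).items():
    k=l[v,u];m=l==k;print(name,st[k])
    m2=cv2.erode(m.astype(np.uint8),np.ones((3,3)))>0
    Q=P[m2];Q=Q[Q[:,2]>0.02];c0=np.median(Q,0);A=np.linalg.lstsq(np.c_[Q[:,:2]-c0[:2],np.ones(len(Q))],Q[:,2],rcond=None)[0]
    nrm=np.array([-A[0],-A[1],1]);nrm/=np.linalg.norm(nrm)
    print(' plane n',nrm.round(3),'tilt',np.degrees(np.arccos(nrm[2])).round(1))
    # ray cast full contour on the plane
    cp=camera_params("top");K=cp["camera_matrix"];T=np.asarray(cp["world_from_camera"])
    p0=np.r_[c0[:2],c0[2]*0+A[2]]
    cnt=cv2.findContours(m.astype(np.uint8),0,1)[0][0]
    v0,u0=np.nonzero(m);R=np.c_[(u0-K[0,2])/K[0,0],(v0-K[1,2])/K[1,1],np.ones(len(u0))]@T[:3,:3].T
    o=T[:3,3];X=o+R*(((p0-o)@nrm)/(R@nrm))[:,None]
    ex=np.array([nrm[2],0,-nrm[0]]);ex/=np.linalg.norm(ex);ey=np.cross(nrm,ex)
    q=np.c_[(X-p0)@ex,(X-p0)@ey]
    r=cv2.minAreaRect((q*1000).astype(np.float32))
    print(' rect mm',r); w=p0+ex*r[0][0]/1000+ey*r[0][1]/1000; print(' centre',w.round(4),'mean',X.mean(0).round(4))
    C=np.cov(q.T);ev,E=np.linalg.eigh(C);d=E[0,1]*ex+E[1,1]*ey;d*=np.sign(d[1]);print(' axis',d.round(4),np.degrees(np.arctan2(-d[0],d[1])).round(2))
```

```text
long [302 227  39  19 605]
 plane n [0.948 0.077 0.31 ] tilt 71.9
 rect mm ((9.032279968261719, -2.1085357666015625), (248.8685302734375, 109.39668273925781), 2.11479115486145)
 centre [0.6062 0.0171 0.1399] mean [0.6037 0.0193 0.1467]
 axis [ 0.3098  0.0158 -0.9507] -87.09
short [231 235  19  17 272]
 plane n [-0.461 -0.052  0.886] tilt 27.7
 rect mm ((-0.2996788024902344, 0.19997787475585938), (47.54150390625, 46.27056121826172), 2.9440622329711914)
 centre [0.5917 0.2431 0.1311] mean [0.5919 0.2431 0.1312]
 axis [0.885  0.0432 0.4637] -87.2
scale [ 234  275   62   47 2435]
 plane n [0.289 0.429 0.856] tilt 31.2
 rect mm ((2.6997604370117188, 4.2246551513671875), (218.64793395996094, 127.98318481445312), 85.86000061035156)
 centre [0.4445 0.191  0.0483] mean [0.4429 0.1878 0.0504]
 axis [ 0.0765  0.8806 -0.4676] -4.97
```

Run:
```python
from h import *
im=cv2.imread("pics/top0.png");D=np.load("pics/top0.npy");P=cloud("top",D)
hsv=cv2.cvtColor(im,cv2.COLOR_BGR2HSV)
white=((hsv[...,1]<45)&(hsv[...,2]>165)).astype(np.uint8)
n,l,st,c=cv2.connectedComponentsWithStats(white)
cp=camera_params("top");K=cp["camera_matrix"];T=np.asarray(cp["world_from_camera"]);o=T[:3,3]
for name,(u,v),tilt in (("long",(320,235),28),("short",(240,243),28),("scale",(265,298),0)):
    m=(l==l[v,u]).astype(np.uint8)
    Q=P[cv2.erode(m,np.ones((3,3)))>0];c0=np.median(Q,0)
    print(name,'zspread',np.percentile(Q[:,2],[1,10,50,90,99]).round(3))
    psi=np.radians(5.5)
    for it in range(6):
        t=np.radians(tilt);by=np.array([-np.sin(psi),np.cos(psi),0]);hx=np.array([np.cos(psi),np.sin(psi),0])
        bx=hx*np.cos(t)+np.array([0,0,1])*np.sin(t);bz=np.cross(bx,by)
        off=np.median(Q@bz)
        if name=="scale": off=0.045
        v0,u0=np.nonzero(m);R=np.c_[(u0-K[0,2])/K[0,0],(v0-K[1,2])/K[1,1],np.ones(len(u0))]@T[:3,:3].T
        X=o+R*((off-o@bz)/(R@bz))[:,None]
        q=np.c_[X@bx,X@by]*1000
        r=cv2.minAreaRect(q.astype(np.float32));a=r[2]
        ev,E=np.linalg.eigh(np.cov(q.T));d=E[:,1];d=d*np.sign(d[1]);da=np.arctan2(-d[0],d[1])
        if name!="short": psi+=da
    a=r[2];w=X.mean(0);print(' psi',np.degrees(psi).round(2),'rect',[np.round(k,1) for k in r],'mean',w.round(4),'off',off.round(4), 'rect centre',(bx*r[0][0]/1000+by*r[0][1]/1000+bz*off).round(4))
# rails: edges in the image, line fit of far channel upper edge
```

```text
long zspread [0.133 0.138 0.147 0.155 0.161]
 psi 4.95 rect [array([600.9, -32.8]), array([105.1,  46. ]), np.float64(89.9)] mean [0.6031 0.0193 0.1466] off -0.1534 rect centre [0.6031 0.0193 0.1467]
short zspread [0.117 0.122 0.132 0.139 0.145]
 psi 5.5 rect [array([602.2, 185.2]), array([46.3, 47.6]), np.float64(88.0)] mean [0.5919 0.2431 0.1313] off -0.1716 rect centre [0.5917 0.2431 0.1312]
scale zspread [0.037 0.04  0.044 0.049 0.054]Traceback (most recent call last):
  File "<stdin>", line 23, in <module>
AttributeError: 'float' object has no attribute 'round'
```

```bash
cat >> h.py <<'E'
from scipy.spatial.transform import Rotation as Ro
def axes(psi_deg,tilt_deg):
    p,t=np.radians([psi_deg,tilt_deg]);by=np.array([-np.sin(p),np.cos(p),0]);hx=np.array([np.cos(p),np.sin(p),0])
    bx=hx*np.cos(t)+np.array([0,0,np.sin(t)]);return bx,by,np.cross(bx,by)
def toolR(psi,tilt):
    bx,by,bz=axes(psi,tilt);return np.c_[by,bx,-bz]
def plan(pt,Rt,N):
    s=read_state();p=s["ee_pos"];R=Ro.from_quat(s["eef_rot"]);rel=(R.inv()*Ro.from_matrix(Rt)).as_rotvec()
    print('t',s["time"],'pos',p.round(4),'F',s["ft_force"].round(1),'w',round(s["width"],4))
    print('total rot deg (tool)',np.degrees(rel).round(1),'shift tool',R.inv().apply(pt-p).round(4))
    step=Ro.from_rotvec(rel/N);dp=(pt-p)/N
    for i in range(N):
        print(np.r_[np.degrees(rel/N).round(2),R.inv().apply(dp).round(4)].tolist()); R=R*step
E
python3 - <<'E'
from h import *
im=cv2.imread("pics/top0.png")
cp=camera_params("top");K=cp["camera_matrix"];T=np.asarray(cp["world_from_camera"]);o=T[:3,3]
def ray(u,v,bz,off):
    R=T[:3,:3]@np.array([(u-K[0,2])/K[0,0],(v-K[1,2])/K[1,1],1]);return o+R*((off-o@bz)/(R@bz))
hsv=cv2.cvtColor(im,cv2.COLOR_BGR2HSV)
white=((hsv[...,1]<45)&(hsv[...,2]>165)).astype(np.uint8)
n,l,st,c=cv2.connectedComponentsWithStats(white);v0,u0=np.nonzero(l==l[298,265])
X=np.array([ray(u,v,np.array([0,0,1.]),.045) for u,v in zip(u0,v0)])[:,:2]
print('scale',X.mean(0),cv2.minAreaRect((X*1000).astype(np.float32)))
top=np.array([.6031,.0193,.1466]);bx,by,bz=axes(5,28)
und=top-.07*bz;print('underside',und)
pf=ray(394.5,222,bz,und@bz+.046);print('padface',pf,'travel',(und-pf)@by-.06)
tgt=top+bz*(.148-.07)
plan(tgt,toolR(5,28),16)
E
```

```text
scale [0.44282204 0.18764862] ((442.8904724121094, 188.57623291015625), (118.08136749267578, 172.2357177734375), 4.796630859375)
underside [0.63583796 0.0221642  0.08479367]
padface [ 0.6391484  -0.18549532  0.12902213] travel 0.1471578348585287
t 0.15 pos [0.1803 0.5981 0.2389] F [-0.1  0.3 -0.3] w 0.087
total rot deg (tool) [-24.6 -16.6  66.8] shift tool [-0.5378 -0.4458  0.024 ]
[-1.54, -1.04, 4.18, -0.0336, -0.0279, 0.0015]
[-1.54, -1.04, 4.18, -0.0355, -0.0254, 0.0014]
[-1.54, -1.04, 4.18, -0.0373, -0.0228, 0.0014]
[-1.54, -1.04, 4.18, -0.0388, -0.02, 0.0015]
[-1.54, -1.04, 4.18, -0.0401, -0.0172, 0.0018]
[-1.54, -1.04, 4.18, -0.0412, -0.0143, 0.0021]
[-1.54, -1.04, 4.18, -0.0421, -0.0113, 0.0025]
[-1.54, -1.04, 4.18, -0.0428, -0.0083, 0.003]
[-1.54, -1.04, 4.18, -0.0432, -0.0052, 0.0036]
[-1.54, -1.04, 4.18, -0.0434, -0.0022, 0.0043]
[-1.54, -1.04, 4.18, -0.0434, 0.0009, 0.005]
[-1.54, -1.04, 4.18, -0.0431, 0.0039, 0.0059]
[-1.54, -1.04, 4.18, -0.0426, 0.0068, 0.0068]
[-1.54, -1.04, 4.18, -0.0419, 0.0097, 0.0078]
[-1.54, -1.04, 4.18, -0.0409, 0.0125, 0.0088]
[-1.54, -1.04, 4.18, -0.0397, 0.0152, 0.0099]
```

send_rows --pt "-1.5 -1 4.2 -0.033 -0.028 0.0 -1" --pt "-1.5 -1 4.2 -0.035 -0.025 0.0 -1" --pt "-1.5 -1 4.2 -0.037 -0.023 0.0 -1" --pt "-1.5 -1 4.2 -0.039 -0.02 0.0 -1" --pt "-1.5 -1 4.2 -0.04 -0.017 0.001 -1" --pt "-1.5 -1 4.2 -0.041 -0.014 0.001 -1" --pt "-1.5 -1 4.2 -0.042 -0.011 0.002 -1" --pt "-1.5 -1 4.2 -0.043 -0.008 0.003 -1" --pt "-1.5 -1 4.2 -0.043 -0.005 0.003 -1" --pt "-1.5 -1 4.2 -0.043 -0.002 0.004 -1" --force 20

```text
time: 1.15
ee_pos: [0.42, 0.2227, 0.228]
eef_rot: [0.496, 0.854, 0.116, 0.105]
ft_force: [0.8, 0.6, -0.4]
width: 0.0866
```

Run:
```python
from h import *
top=np.array([.6031,.0193,.1466]);bx,by,bz=axes(5,28)
plan(top+bz*(.148-.07),toolR(5,28),8)
```

```text
t 1.15 pos [0.42   0.2227 0.228 ] F [ 0.8  0.6 -0.4] w 0.0866
total rot deg (tool) [-9.5 -6.  23.7] shift tool [-0.2505  0.0174  0.0356]
[-1.19, -0.75, 2.96, -0.0313, 0.0022, 0.0044]
[-1.19, -0.75, 2.96, -0.0311, 0.0037, 0.0049]
[-1.19, -0.75, 2.96, -0.0308, 0.0052, 0.0054]
[-1.19, -0.75, 2.96, -0.0304, 0.0067, 0.0059]
[-1.19, -0.75, 2.96, -0.03, 0.0081, 0.0065]
[-1.19, -0.75, 2.96, -0.0294, 0.0095, 0.0071]
[-1.19, -0.75, 2.96, -0.0288, 0.0108, 0.0077]
[-1.19, -0.75, 2.96, -0.0281, 0.0121, 0.0083]
```

send_rows --pt "-1.2 -0.8 3 -0.032 0.002 0.004 -1" --pt "-1.2 -0.8 3 -0.031 0.004 0.005 -1" --pt "-1.2 -0.8 3 -0.031 0.005 0.005 -1" --pt "-1.2 -0.8 3 -0.031 0.007 0.006 -1" --pt "-1.2 -0.8 3 -0.03 0.008 0.006 -1" --pt "-1.2 -0.8 3 -0.03 0.01 0.007 -1" --pt "-1.2 -0.8 3 -0.029 0.011 0.008 -1" --pt "-1.2 -0.8 3 -0.028 0.012 0.008 -1" --pt "0 0 0 0 0 0 -1" --pt "0 0 0 0 0 0 -1"

```text
time: 2.15
ee_pos: [0.5691, -0.0047, 0.2161]
eef_rot: [0.668, 0.702, 0.18, 0.169]
ft_force: [0.3, 0.8, 0.7]
width: 0.0873
```

Run:
```python
from h import *
top=np.array([.6031,.0193,.1466]);bx,by,bz=axes(5,28)
plan(top+bz*(.148-.07),toolR(5,28),1)
plan(top+bz*(.048-.07),toolR(5,28),1)
im,d=camera("wrist");cv2.imwrite("pics/w1.png",im);np.save("pics/w1.npy",d)
```

```text
t 2.15 pos [ 0.5691 -0.0047  0.2161] F [0.3 0.8 0.7] w 0.0873
total rot deg (tool) [ 0.6  0.9 -1.9] shift tool [ 0.0209 -0.0015 -0.0001]
[0.58, 0.86, -1.94, 0.0209, -0.0015, -0.0001]
t 2.15 pos [ 0.5691 -0.0047  0.2161] F [0.3 0.8 0.7] w 0.0873
total rot deg (tool) [ 0.6  0.9 -1.9] shift tool [ 0.0224 -0.0026  0.0999]
[0.58, 0.86, -1.94, 0.0224, -0.0026, 0.0999]
```

View pics/w1.png

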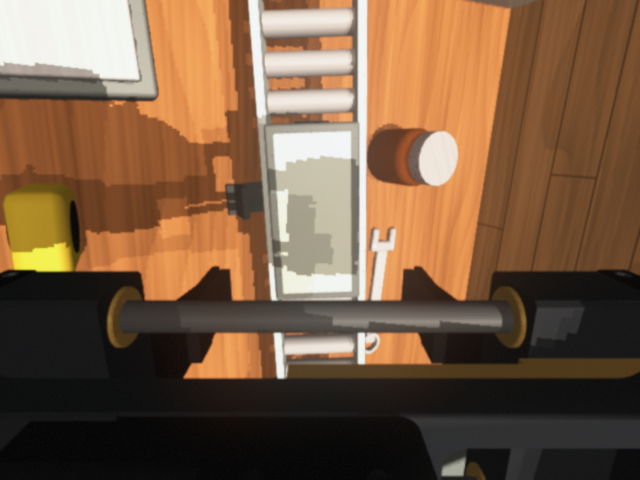

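The wrist view shows the long box between the rails, with top corners at about (265,125), (358,123), (275,298) and (358,297). It sits centred between the fingers. I'll cross-check these corners against the top-view measurement.

Run:
```python
from h import *
cp=camera_params("wrist");K=cp["camera_matrix"];T=np.asarray(cp["world_from_camera"]);o=T[:3,3]
top=np.array([.6031,.0193,.1466]);bx,by,bz=axes(5,28)
und=top-.07*bz
for u,v in [(265,125),(358,123),(275,298),(358,297)]:
    R=T[:3,:3]@np.array([(u-K[0,2])/K[0,0],(v-K[1,2])/K[1,1],1]);X=o+R*((top@bz-o@bz)/(R@bz))
    print(((X-top)@bx).round(4),((X-top)@by).round(4))
P=cloud("wrist",np.load("pics/w1.npy"));Q=P[140:290,285:350].reshape(-1,3);print('off',np.median(Q@bz)-top@bz)
```

```text
-0.0274 0.0593
0.0296 0.0586
-0.029 -0.0574
0.0297 -0.0588
off -0.0005239483580878057
```

The two agree to about 1 mm. I correct the pose and descend.

send_rows --pt "0.3 0.4 -1 0.011 -0.001 0 -1" --pt "0.3 0.4 -0.9 0.011 -0.001 0 -1" --pt "0 0 0 0 0 0 -1" --pt "0 0 0 0 0 0.015 -1" --pt "0 0 0 0 0 0.015 -1" --pt "0 0 0 0 0 0.015 -1" --pt "0 0 0 0 0 0.015 -1" --pt "0 0 0 0 0 0.01 -1" --pt "0 0 0 0 0 0 -1" --pt "0 0 0 0 0 0 -1"

```text
time: 3.2
ee_pos: [0.5981, 0.0318, 0.1525]
eef_rot: [0.649, 0.721, 0.18, 0.162]
ft_force: [0.9, -0.1, -0.5]
width: 0.0869
```

Run:
```python
from h import *
top=np.array([.6031,.0193,.1466]);bx,by,bz=axes(5,28)
plan(top+bz*(.048-.07),toolR(5,28),1)
```

```text
t 3.2 pos [0.5981 0.0318 0.1525] F [ 0.9 -0.1 -0.5] w 0.0869
total rot deg (tool) [-0.  -0.5  0.9] shift tool [-0.0131  0.0005  0.0289]
[-0.02, -0.48, 0.94, -0.0131, 0.0005, 0.0289]
```

send_rows --pt "0 -0.4 0.9 -0.012 0 0.004 -1" --pt "0 0 0 0 0 0 -1" --pt "0 0 0 0 0 0.012 -1" --pt "0 0 0 0 0 0.012 -1" --pt "0 0 0 0 0 0 -1" --pt "0 0 0 0 0 0 -1" --pt "0 0 0 0 0 0 -1" --pt "0 0 0 0 0 0 -1" --pt "0 0 0 0 0 0 -1" --pt "0 0 0 0 0 0 -1"

```text
time: 4.2
ee_pos: [0.6138, 0.0196, 0.1322]
eef_rot: [0.656, 0.714, 0.182, 0.164]
ft_force: [0.9, -0.2, -0.2]
width: 0.0871
```

Run:
```python
from h import *
top=np.array([.6031,.0193,.1466]);bx,by,bz=axes(5,28)
plan(top+bz*(.048-.07),toolR(5,28),1)
```

```text
t 4.2 pos [0.6138 0.0196 0.1322] F [ 0.9 -0.2 -0.2] w 0.0871
total rot deg (tool) [ 0.3 -0.2 -0.2] shift tool [ 0.0006 -0.0027  0.0042]
[0.34, -0.19, -0.2, 0.0006, -0.0027, 0.0042]
```

send_rows --pt "0.2 0 0 0 -0.0025 0.004 -1" --pt "0 0 0 0 0 0 -1" --pt "0 0 0 0 0 0 1" --pt "0 0 0 0 0 0 1" --pt "0 0 0 0 0 0 1" --pt "0 0 0 0 0 0 1" --pt "0 0 0 0 0 0 1" --pt "0 0 0 0 0 0 1" --pt "0 0 0 0 0 0 1" --pt "0 0 0 0 0 0 1" --force 25

```text
time: 5.2
ee_pos: [0.6134, 0.0197, 0.1272]
eef_rot: [0.656, 0.714, 0.181, 0.163]
ft_force: [0.3, -0.3, -0.4]
width: 0.0597
```

Run:
```python
from h import *
top=np.array([.6031,.0193,.1466]);bx,by,bz=axes(5,28)
plan(top+bz*(.048-.07),toolR(5,28),1)
```

```text
t 5.2 pos [0.6134 0.0197 0.1272] F [ 0.3 -0.3 -0.4] w 0.0597
total rot deg (tool) [ 0.1 -0.2 -0.2] shift tool [ 0.0006 -0.     -0.    ]
[0.12, -0.2, -0.2, 0.0006, -0.0, -0.0]
```

Gripped at 59.7 mm. Now I roll towards the stop, and the first call stays well short of it.

send_rows --pt "0 0 0 -0.006 0 0 1" --pt "0 0 0 -0.012 0 0 1" --pt "0 0 0 -0.015 0 0 1" --pt "0 0 0 -0.015 0 0 1" --pt "0 0 0 -0.015 0 0 1" --pt "0 0 0 -0.015 0 0 1" --pt "0 0 0 -0.012 0 0 1" --pt "0 0 0 -0.006 0 0 1" --pt "0 0 0 0 0 0 1" --pt "0 0 0 0 0 0 1"

```text
time: 6.2
ee_pos: [0.6211, -0.0814, 0.1266]
eef_rot: [0.656, 0.715, 0.181, 0.162]
ft_force: [-0.9, -0.2, 1.1]
width: 0.0598
```

Run:
```python
from h import *
top=np.array([.6031,.0193,.1466]);bx,by,bz=axes(5,28)
plan(top+bz*(.048-.07)-by*.147,toolR(5,28),1)
im,d=camera("wrist");cv2.imwrite("pics/w2.png",im)
```

```text
t 6.2 pos [ 0.6211 -0.0814  0.1266] F [-0.9 -0.2  1.1] w 0.0598
total rot deg (tool) [ 0.1 -0.3 -0.1] shift tool [-0.0452  0.0014 -0.0002]
[0.06, -0.28, -0.14, -0.0452, 0.0014, -0.0002]
```

View pics/w2.png

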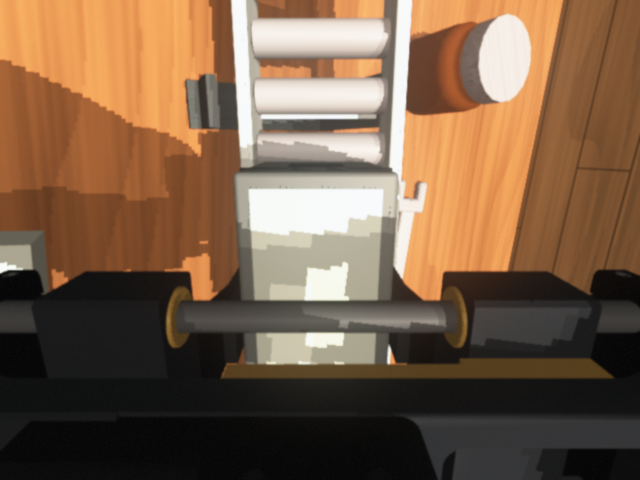

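The box is held square and still on the rollers, with its far edge at about v=170. There are roughly 45 mm left, so I go slower.

send_rows --pt "0 0 0 -0.004 0.0005 0 1" --pt "0 0 0 -0.005 0.0005 0 1" --pt "0 0 0 -0.005 0 0 1" --pt "0 0 0 -0.005 0 0 1" --pt "0 0 0 -0.005 0 0 1" --pt "0 0 0 -0.004 0 0 1" --pt "0 0 0 -0.003 0 0 1" --pt "0 0 0 -0.002 0 0 1" --pt "0 0 0 0 0 0 1" --pt "0 0 0 0 0 0 1"

```text
time: 7.25
ee_pos: [0.6239, -0.1124, 0.1265]
eef_rot: [0.655, 0.717, 0.181, 0.159]
ft_force: [-4.4, -0.1, 3.7]
width: 0.0598
```

send_rows --pt "0 0 0 -0.001 0 0 1" --pt "0 0 0 -0.001 0 0 1" --pt "0 0 0 -0.001 0 0 1" --pt "0 0 0 -0.001 0 0 1" --pt "0 0 0 -0.001 0 0 1" --pt "0 0 0 -0.001 0 0 1" --pt "0 0 0 0 0 0 1" --pt "0 0 0 0 0 0 1" --pt "0 0 0 0 0 0 1" --pt "0 0 0 0 0 0 1"

```text
time: 8.25
ee_pos: [0.6245, -0.1183, 0.1266]
eef_rot: [0.654, 0.717, 0.181, 0.159]
ft_force: [-4.8, -0.7, 4.8]
width: 0.0595
```

Run:
```python
from h import *
top=np.array([.6031,.0193,.1466]);bx,by,bz=axes(5,28)
plan(top+bz*(.048-.07)-by*.147,toolR(5,28),1)
```

```text
t 8.25 pos [ 0.6245 -0.1183  0.1266] F [-4.8 -0.7  4.8] w 0.0595
total rot deg (tool) [-0.1 -0.6  0.1] shift tool [-0.0081  0.0012 -0.0002]
[-0.1, -0.61, 0.06, -0.0081, 0.0012, -0.0002]
```

send_rows --pt "0 -0.3 0 -0.001 0.0005 0 1" --pt "0 -0.3 0 -0.001 0.0005 0 1" --pt "0 0 0 -0.001 0 0 1" --pt "0 0 0 -0.001 0 0 1" --pt "0 0 0 -0.001 0 0 1" --pt "0 0 0 -0.001 0 0 1" --pt "0 0 0 0 0 0 1" --pt "0 0 0 0 0 0 1" --pt "0 0 0 0 0 0 1" --pt "0 0 0 0 0 0 1"

```text
time: 9.25
ee_pos: [0.625, -0.1234, 0.1266]
eef_rot: [0.655, 0.716, 0.178, 0.161]
ft_force: [-4.9, 0.1, 4.1]
width: 0.0598
```

Run:
```python
from h import *
top=np.array([.6031,.0193,.1466]);bx,by,bz=axes(5,28)
plan(top+bz*(.048-.07)-by*.147,toolR(5,28),1);F=read_state()["ft_force"];print(F@bx,F@by,F@bz)
```

```text
t 9.25 pos [ 0.625  -0.1234  0.1266] F [-4.9  0.1  4.1] w 0.0598
total rot deg (tool) [-0.2 -0.1  0.1] shift tool [-0.003   0.0011 -0.0001]
[-0.23, -0.12, 0.05, -0.003, 0.0011, -0.0001]
-2.43273592607898 0.546259622566071 5.904308852502896
```

send_rows --pt "0 0 0 -0.001 0.0005 0 1" --pt "0 0 0 -0.001 0 0 1" --pt "0 0 0 -0.001 0 0 1" --pt "0 0 0 -0.001 0 0 1" --pt "0 0 0 -0.001 0 0 1" --pt "0 0 0 -0.001 0 0 1" --pt "0 0 0 0 0 0 1" --pt "0 0 0 0 0 0 1" --pt "0 0 0 0 0 0 1" --pt "0 0 0 0 0 0 1"

```text
time: 10.25
ee_pos: [0.6255, -0.129, 0.1266]
eef_rot: [0.655, 0.716, 0.178, 0.161]
ft_force: [-5.3, 0.1, 3.6]
width: 0.0597
```

Run:
```python
from h import *
top=np.array([.6031,.0193,.1466]);bx,by,bz=axes(5,28)
plan(top+bz*(.048-.07)-by*.147,toolR(5,28),1);F=read_state()["ft_force"];print(F@bx,F@by,F@bz)
```

```text
t 10.25 pos [ 0.6255 -0.129   0.1266] F [-5.3  0.1  3.6] w 0.0597
total rot deg (tool) [-0.3 -0.2  0.1] shift tool [ 0.0027  0.0011 -0.    ]
[-0.28, -0.18, 0.05, 0.0027, 0.0011, -0.0]
-2.9839269683358554 0.5849164701160801 5.6915328214598775
```

send_rows --pt "0 0 0 -0.001 0.0005 0 1" --pt "0 0 0 -0.001 0 0 1" --pt "0 0 0 -0.001 0 0 1" --pt "0 0 0 -0.001 0 0 1" --pt "0 0 0 -0.001 0 0 1" --pt "0 0 0 -0.001 0 0 1" --pt "0 0 0 0 0 0 1" --pt "0 0 0 0 0 0 1" --pt "0 0 0 0 0 0 1" --pt "0 0 0 0 0 0 1"

```text
time: 11.25
ee_pos: [0.626, -0.1337, 0.1266]
eef_rot: [0.655, 0.717, 0.178, 0.159]
ft_force: [-4.9, 0.1, 4.2]
width: 0.0596
```

Run:
```python
from h import *
top=np.array([.6031,.0193,.1466]);bx,by,bz=axes(5,28)
plan(top+bz*(.048-.07)-by*.147,toolR(5,28),1);F=read_state()["ft_force"];print(F@bx,F@by,F@bz)
im,d=camera("top");cv2.imwrite("pics/z3.png",cv2.resize(im[190:335,210:450],None,fx=3.3,fy=3.3,interpolation=2))
```

```text
t 11.25 pos [ 0.626  -0.1337  0.1266] F [-4.9  0.1  4.2] w 0.0596
total rot deg (tool) [-0.3 -0.3  0.1] shift tool [ 0.0074  0.001  -0.    ]
[-0.35, -0.33, 0.07, 0.0074, 0.001, -0.0]
-2.3100114493636457 0.5427204066453336 5.935417822260715
```

View pics/z3.png

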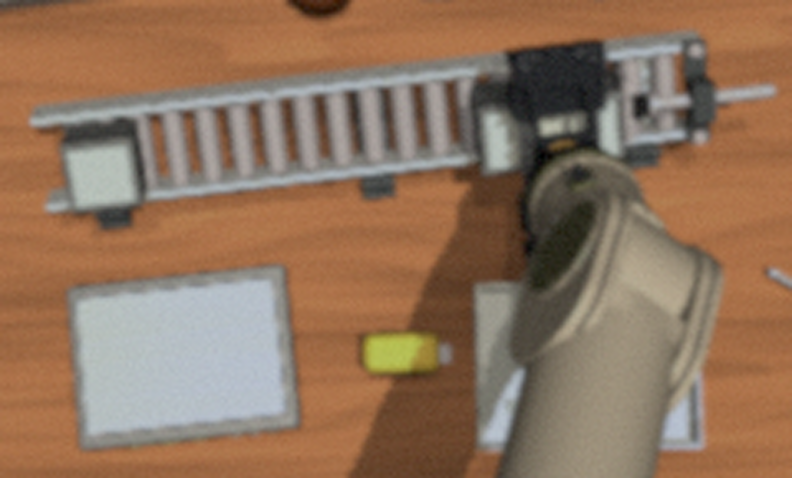

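The box's right edge at (622,140) is now level with the pad's dark face, so contact is imminent. I continue in small steps.

send_rows --pt "0 0 0 -0.001 0.0005 0 1" --pt "0 0 0 -0.001 0 0 1" --pt "0 0 0 -0.001 0 0 1" --pt "0 0 0 -0.001 0 0 1" --pt "0 0 0 -0.001 0 0 1" --pt "0 0 0 -0.001 0 0 1" --pt "0 0 0 0 0 0 1" --pt "0 0 0 0 0 0 1" --pt "0 0 0 0 0 0 1" --pt "0 0 0 0 0 0 1"

```text
time: 12.3
ee_pos: [0.6261, -0.1341, 0.1267]
eef_rot: [0.654, 0.718, 0.18, 0.155]
ft_force: [-6.2, 1.3, 4.7]
width: 0.06
```

Run:
```python
from h import *
top=np.array([.6031,.0193,.1466]);bx,by,bz=axes(5,28)
plan(top+bz*(.048-.07)-by*.147,toolR(5,28),1);F=read_state()["ft_force"];print(F@bx,F@by,F@bz)
```

```text
t 12.3 pos [ 0.6261 -0.1341  0.1267] F [-6.2  1.3  4.7] w 0.06
total rot deg (tool) [-0.5 -0.9  0.1] shift tool [0.0078 0.0009 0.0001]
[-0.48, -0.87, 0.12, 0.0078, 0.0009, 0.0001]
-3.1810307473607398 1.8839267021873927 7.025029505744371
```

Contact: 6 mm was commanded, it moved 0.4 mm, and the push rose by 1.3 N. Now I press somewhat harder.

send_rows --pt "0 -0.3 0 -0.002 0.0005 0 1" --pt "0 -0.3 0 -0.002 0 0 1" --pt "0 -0.2 0 -0.002 0 0 1" --pt "0 -0.1 0 -0.003 0 0 1" --pt "0 -0.1 0 -0.003 0 0 1" --pt "0 -0.1 0 -0.003 0 0 1" --pt "0 -0.1 0 -0.003 0 0 1" --pt "0 -0.1 0 -0.003 0 0 1" --pt "0 -0.1 0 -0.003 0 0 1" --pt "0 -0.1 0 -0.003 0 0 1"

```text
time: 13.3
ee_pos: [0.6268, -0.1398, 0.1268]
eef_rot: [0.653, 0.721, 0.18, 0.15]
ft_force: [-13.8, 9.4, 12.3]
width: 0.0598
```

Run:
```python
from h import *
top=np.array([.6031,.0193,.1466]);bx,by,bz=axes(5,28)
plan(top+bz*(.048-.07)-by*.147,toolR(5,28),1);F=read_state()["ft_force"];print(F@bx,F@by,F@bz)
```

```text
t 13.3 pos [ 0.6268 -0.1398  0.1268] F [-13.8   9.4  12.3] w 0.0598
total rot deg (tool) [-0.9 -1.4  0.3] shift tool [0.0135 0.0007 0.0003]
[-0.93, -1.42, 0.32, 0.0135, 0.0007, 0.0003]
-5.645365161059098 10.590210123442793 16.895047773229056
```

send_rows --pt "0 -0.1 0 -0.002 0 0 1" --pt "0 -0.1 0 -0.002 0 0 1" --pt "0 -0.1 0 -0.002 0 0 1" --pt "0 -0.1 0 -0.002 0 0 1" --pt "0 -0.1 0 -0.002 0 0 1" --pt "0 -0.1 0 -0.002 0 0 1" --pt "0 -0.1 0 -0.002 0 0 1" --pt "0 -0.1 0 -0.002 0 0 1" --pt "0 -0.1 0 -0.002 0 0 1" --pt "0 -0.1 0 -0.002 0 0 1"

```text
time: 14.3
ee_pos: [0.6269, -0.1389, 0.1269]
eef_rot: [0.651, 0.723, 0.184, 0.141]
ft_force: [-11.9, 6.6, 10.9]
width: 0.0601
```

Run:
```python
from h import *
top=np.array([.6031,.0193,.1466]);bx,by,bz=axes(5,28)
plan(top+bz*(.048-.07)-by*.147,toolR(5,28),1);F=read_state()["ft_force"];print(F@bx,F@by,F@bz)
```

```text
t 14.3 pos [ 0.6269 -0.1389  0.1269] F [-11.9   6.6  10.9] w 0.0601
total rot deg (tool) [-1.3 -2.4  0.4] shift tool [0.0127 0.0006 0.0005]
[-1.27, -2.45, 0.4, 0.0127, 0.0006, 0.0005]
-4.828992241202174 7.6495380811060665 14.887581938611355
```

Pressed for over 1 s at about 7–10 N. I ease off a few mm and lift square to the rollers with a firmer grip.

send_rows --pt "0 0 0 0.004 0 0 1" --pt "0 0 0 0.004 0 0 1" --pt "-0.3 -0.6 0 0.003 0 -0.002 1" --pt "-0.3 -0.6 0 0 0 -0.008 1" --pt "-0.3 -0.6 0 0 0 -0.014 1" --pt "-0.3 -0.6 0 0 0 -0.018 1" --pt "0 0 0 0 0 -0.02 1" --pt "0 0 0 0 0 -0.02 1" --pt "0 0 0 0 0 -0.01 1" --pt "0 0 0 0 0 0 1" --force 40

```text
time: 15.3
ee_pos: [0.5767, -0.1271, 0.2028]
eef_rot: [0.652, 0.721, 0.172, 0.159]
ft_force: [0.6, 0.1, -5.7]
width: 0.06
```

Run:
```python
from h import *
bx,by,bz=axes(5,28)
R0=np.array([.6031,.0193,.1466]);print('bed z of TCP',(read_state()["ee_pos"]-R0)@bz+.07)
plan(np.array([.4435,.188,.045+.048+.09]),toolR(4.8,0),12)
im,d=camera("wrist");cv2.imwrite("pics/w3.png",im);np.save("pics/w3.npy",d)
im,d=camera("scene");cv2.imwrite("pics/s3.png",im)
```

```text
bed z of TCP 0.13796498083232495
t 15.3 pos [ 0.5767 -0.1271  0.2028] F [ 0.6  0.1 -5.7] w 0.06
total rot deg (tool) [27.2  0.1  0.9] shift tool [ 0.3267 -0.0988 -0.0302]
[2.26, 0.01, 0.07, 0.0272, -0.0082, -0.0025]
[2.26, 0.01, 0.07, 0.0272, -0.0084, -0.0022]
[2.26, 0.01, 0.07, 0.0272, -0.0085, -0.0019]
[2.26, 0.01, 0.07, 0.0272, -0.0086, -0.0015]
[2.26, 0.01, 0.07, 0.0272, -0.0087, -0.0012]
[2.26, 0.01, 0.07, 0.0272, -0.0087, -0.0008]
[2.26, 0.01, 0.07, 0.0272, -0.0088, -0.0005]
[2.26, 0.01, 0.07, 0.0272, -0.0088, -0.0001]
[2.26, 0.01, 0.07, 0.0271, -0.0089, 0.0002]
[2.26, 0.01, 0.07, 0.0271, -0.0089, 0.0006]
[2.26, 0.01, 0.07, 0.0271, -0.0089, 0.0009]
[2.26, 0.01, 0.07, 0.0271, -0.0089, 0.0013]
```

View pics/s3.png

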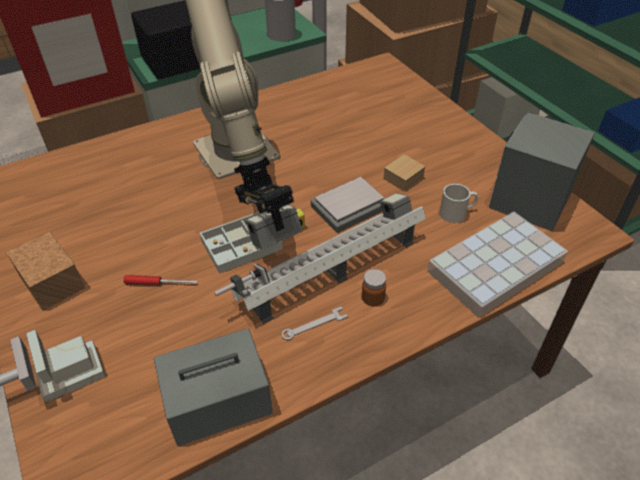

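View pics/w3.png

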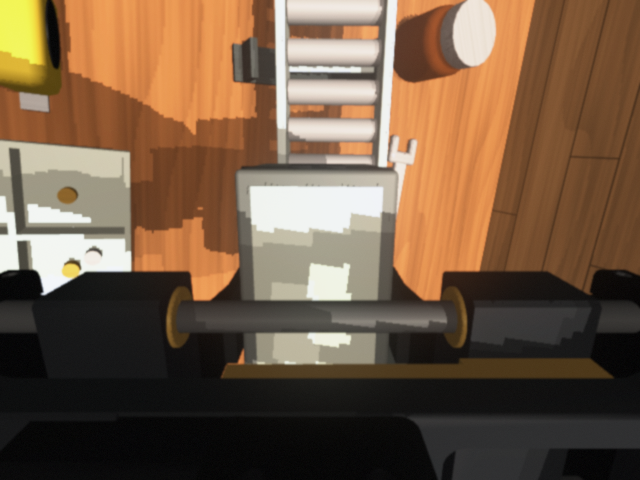

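The box hangs firmly and has not slipped: its far top edge is at v≈170, as before. Now I carry it to the scale while levelling it.

send_rows --pt "2 0 0 0.02 -0.006 -0.003 1" --pt "2.7 0 0.1 0.03 -0.01 -0.003 1" --pt "2.7 0 0.1 0.033 -0.01 -0.002 1" --pt "2.7 0 0.1 0.033 -0.01 -0.002 1" --pt "2.7 0 0.1 0.033 -0.01 -0.001 1" --pt "2.7 0 0.1 0.033 -0.01 0 1" --pt "2.7 0 0.1 0.033 -0.01 0 1" --pt "2.7 0 0.1 0.03 -0.01 0 1" --pt "2.7 0 0.1 0.025 -0.01 0 1" --pt "2 0 0 0.015 -0.008 0 1"

```text
time: 16.4
ee_pos: [0.4502, 0.1586, 0.1745]
eef_rot: [0.678, 0.735, -0.003, 0.001]
ft_force: [0.7, -0.7, -4.8]
width: 0.0593
```

Run:
```python
from h import *
plan(np.array([.4435,.188,.045+.048+.05]),toolR(4.8,0),1)
```

```text
t 16.4 pos [0.4502 0.1586 0.1745] F [ 0.7 -0.7 -4.8] w 0.0593
total rot deg (tool) [-0.2  0.3 -0.2] shift tool [ 0.03   -0.0043  0.0313]
[-0.19, 0.29, -0.23, 0.03, -0.0043, 0.0313]
```

send_rows --pt "0 0.2 -0.2 0.01 -0.002 0.0 1" --pt "0 0 0 0.01 -0.002 0.005 1" --pt "0 0 0 0.005 0 0.01 1" --pt "0 0 0 0 0 0.01 1" --pt "0 0 0 0 0 0.004 1" --pt "0 0 0 0 0 0 1" --pt "0 0 0 0 0 0 1" --pt "0 0 0 0 0 0 1" --pt "0 0 0 0 0 0 1" --pt "0 0 0 0 0 0 1"

```text
time: 17.4
ee_pos: [0.4443, 0.1837, 0.1398]
eef_rot: [0.677, 0.736, -0.002, -0.0]
ft_force: [-0.4, 0.9, -5.4]
width: 0.0595
```

Run:
```python
from h import *
plan(np.array([.4435,.188,.045+.048+.0]),toolR(4.8,0),1)
for n in("wrist","scene"):
    im,d=camera(n);cv2.imwrite(f"pics/{n}4.png",im)
```

```text
t 17.4 pos [0.4443 0.1837 0.1398] F [-0.4  0.9 -5.4] w 0.0595
total rot deg (tool) [-0.2  0.1 -0.1] shift tool [ 0.0044 -0.0003  0.0467]
[-0.19, 0.12, -0.08, 0.0044, -0.0003, 0.0467]
```

View pics/wrist4.png

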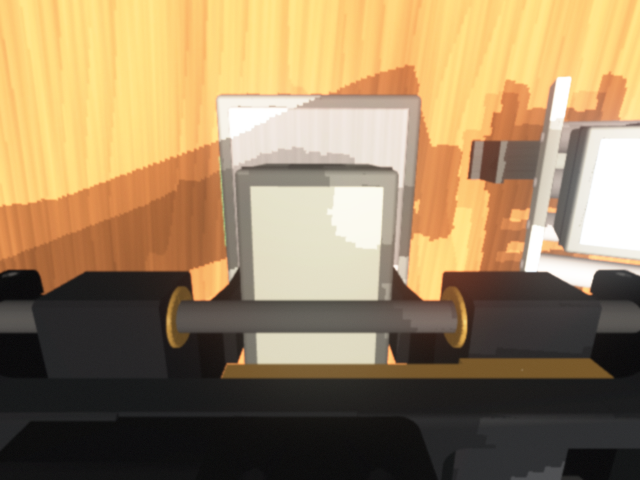

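View pics/scene4.png

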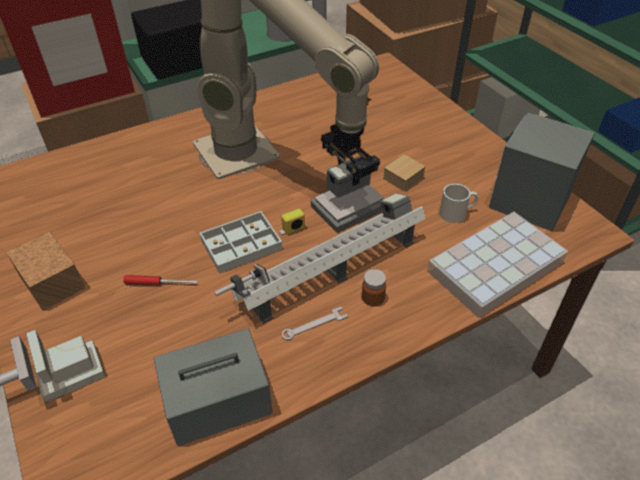

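The box (u 237–397) is centred over and parallel to the scale outline (u 219–419). I lower it.

send_rows --pt "0 0 0 0.004 0 0.004 1" --pt "0 0 0 0 0 0.008 1" --pt "0 0 0 0 0 0.008 1" --pt "0 0 0 0 0 0.008 1" --pt "0 0 0 0 0 0.006 1" --pt "0 0 0 0 0 0.004 1" --pt "0 0 0 0 0 0.002 1" --pt "0 0 0 0 0 0.001 1" --pt "0 0 0 0 0 0 1" --pt "0 0 0 0 0 0 1"

```text
time: 18.5
ee_pos: [0.4434, 0.188, 0.0949]
eef_rot: [0.677, 0.736, -0.003, -0.001]
ft_force: [-0.6, -0.3, -3.2]
width: 0.0601
```

Run:
```python
from h import *
plan(np.array([.4435,.188,.045+.048+.0]),toolR(4.8,0),1)
```

```text
t 18.5 pos [0.4434 0.188  0.0949] F [-0.6 -0.3 -3.2] w 0.0601
total rot deg (tool) [-0.3  0.1 -0. ] shift tool [-0.      0.0001  0.0019]
[-0.26, 0.14, -0.05, -0.0, 0.0001, 0.0019]
```

Contact is starting: the load has gone from -5.4 to -3.2 N. I go slightly further down.

send_rows --pt "0 0 0 0 0 0.0005 1" --pt "0 0 0 0 0 0.0005 1" --pt "0 0 0 0 0 0.0005 1" --pt "0 0 0 0 0 0.0005 1" --pt "0 0 0 0 0 0 1" --pt "0 0 0 0 0 0 1" --pt "0 0 0 0 0 0 1" --pt "0 0 0 0 0 0 1" --pt "0 0 0 0 0 0 1" --pt "0 0 0 0 0 0 1"

```text
time: 19.5
ee_pos: [0.4435, 0.188, 0.0939]
eef_rot: [0.677, 0.736, -0.002, -0.001]
ft_force: [-2.6, -1.9, -0.3]
width: 0.0599
```

The weight is on the scale. I release and back up.

send_rows --pt "0 0 0 0 0 0 -1" --pt "0 0 0 0 0 0 -1" --pt "0 0 0 0 0 0 -1" --pt "0 0 0 0 0 0 -1" --pt "0 0 0 0 0 0 -1" --pt "0 0 0 0 0 0 -1" --pt "0 0 0 0 0 0 -1" --pt "0 0 0 0 0 -0.01 -1" --pt "0 0 0 0 0 -0.01 -1" --pt "0 0 0 0 0 -0.01 -1"

```text
time: 20.5
ee_pos: [0.4451, 0.1889, 0.1264]
eef_rot: [0.677, 0.736, -0.001, 0.0]
ft_force: [0.8, -0.3, -0.2]
width: 0.087
```

send_rows --pt "0 0 0 0 0 -0.02 -1" --pt "0 0 0 0 0 -0.02 -1" --pt "0 0 0 0 0 -0.03 -1" --pt "0 0 0 0 0 -0.03 -1" --pt "0 0 0 0 0 -0.03 -1" --pt "0 0 0 0 0 -0.02 -1" --pt "0 0 0 0 0 -0.01 -1" --pt "0 0 0 0 0 0 -1" --pt "0 0 0 0 0 0 -1" --pt "0 0 0 0 0 0 -1"

```text
time: 21.5
ee_pos: [0.4447, 0.188, 0.3004]
eef_rot: [0.678, 0.735, 0.003, 0.001]
ft_force: [-0.6, 1.0, -0.5]
width: 0.0872
```

Run:
```python
from h import *
s=read_state();print(s["ft_force"],s["width"],s["ee_pos"])
im,d=camera("wrist");cv2.imwrite("pics/w5.png",im);np.save("pics/w5.npy",d)
im2,d2=camera("scene");cv2.imwrite("pics/s5.png",im2)
```

```text
[-0.56335545  0.97421159 -0.49793801] 0.08721628519399569 [0.44473839 0.18803773 0.30039273]
```

View pics/w5.png

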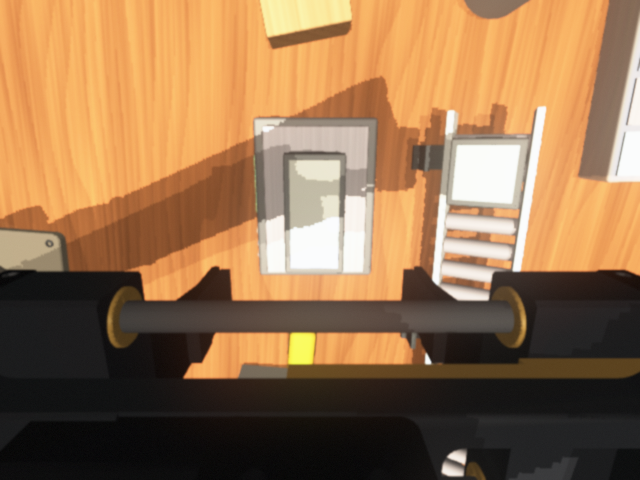

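View pics/s5.png

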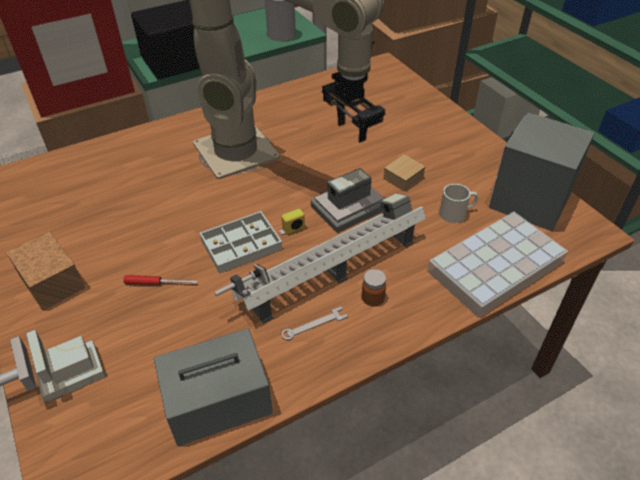

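The box stands upright on the plate and the other things are in place. One numeric check follows, then I hand in.

Run:
```python
from h import *
cp=camera_params("wrist");K=cp["camera_matrix"];T=np.asarray(cp["world_from_camera"]);o=T[:3,3]
def ray(u,v,z):
    R=T[:3,:3]@np.array([(u-K[0,2])/K[0,0],(v-K[1,2])/K[1,1],1]);return (o+R*((z-o[2])/R[2]))
B=np.array([ray(u,v,.114) for u,v in [(285,153),(345,153),(342,272),(286,272)]]);print(B.round(4));m=B.mean(0);print('box',m,'scale top-view .4428 .188')
P=cloud("wrist",np.load("pics/w5.npy"));Q=P[165:265,295:335].reshape(-1,3);print('top z',np.median(Q[:,2]),np.median(P[165:180,295:335,2]),np.median(P[250:265,295:335,2]))
d=(B[0]+B[1]-B[2]-B[3]);print('psi',np.degrees(np.arctan2(-d[0],d[1])))
close_job()
```

```text
[[0.4116 0.2456 0.114 ]
 [0.4675 0.2502 0.114 ]
 [0.4768 0.1316 0.114 ]
 [0.4195 0.127  0.114 ]]
box [0.44384781 0.18861512 0.114     ] scale top-view .4428 .188
top z 0.1135793950432587 0.11351370730858687 0.11365825574129101
psi 4.117237352681583
the job is handed in; nothing more can be done
```

The long box is on the scale and released, and the job is handed in at about 21.7 s; no verdict was reported. I gripped it across its width and rolled it along the track until it met the pad. I pressed it there at about 7–10 N for roughly a second, then eased off, lifted it square to the rollers, levelled it and lowered it onto the plate.

**Last checks:**
- **Position:** the box centre is about 1 mm from the measured plate centre, and its length is within about 1° of the plate's.
- **Upright:** its top is level at 0.1136 m.
- **Release:** the gripper is open and about 20 cm above where it let go. The force reading is near zero, about 1 N at most, which is within noise.
- **Other objects:** none looked moved in the scene picture. I judged this by eye and did not measure it.

The stop force comes from the wrist reading (one reading at each end of that second) and from how far the pad sprang in, not from a direct contact measurement. While pressing, the tool tilted about 2.5°, well inside the limit, and I corrected this during the lift.

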